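# Slide the lens tray into the place before the mirror

## Robot

A 6-joint arm with a two-finger parallel gripper is mounted at the origin on the work surface. World frame = base frame: x ahead of the robot, y to its left, z up, the work surface at z = 0. Lengths are in mm, angles in rad, forces in N, time in s.
With the tool pointing down it reaches from about 400 to 925 mm from the base axis. Payload 12.5 kg.
Tool frame: the origin (TCP) lies midway between the tips of the shut fingers; the grasp point (between the pads) lies 19 mm behind it; z points along the fingers, y is the line along which they close (so a half turn about z gives the same grasp; the last joint's range is limited). The gripper opens to 95 mm and grips with 3 to 60 N. Pads are 20 mm wide; open, the fingers measure 119 mm over their backs; the gripper's body (75 mm by 180 mm) begins 59 mm behind the grasp point.
Start: joints at [-1.244, 0.491, 1.559, -0, 1.092, -0.106], TCP at [262.158, -567.38, 214.661] pointing down, gripper open.
Joint ranges: [-3.1, 3.1], [-0.84, 2.19], [0.05, 2.79], [-1.13, 4.28], [0.06, 2.93], [-2.69, 2.69]. Speed limits (rad/s): [2.22, 2.22, 2.79, 3.14, 3.14, 3.14].

## Interface

Orientations are given as [roll, pitch, yaw] about the fixed x, y, z axes, in that order (R = Rz(yaw) Ry(pitch) Rx(roll)).
In Python, from cell import env gives the robot as it stands.
- The arm moves only by the tool carry_out, never from a script. Its argument "series" is a list of rows, each a list of 4 numbers: the shift along the world's x, y, z normalised to -1 to 1, where 1 is 5 cm, then the turn about the world's z normalised to -1 to 1, where 1 is 6 degrees. In form: [[x, y, z, turn], ...]. A call has exactly 5 rows; each row shifts and turns the commanded pose from where the row before left it; what a row does not reach is not made up. A row lasts 1/10 s, in which the tool goes at most 50 mm and 8.59 degrees, less where a joint would pass 70% of its speed; a pose out of reach is approached as far as the arm can. A call with a number of a shift or a turn outside -1 to 1 is refused whole. A call with a gripper value outside its range is refused whole. "fingers" is the closure, from -1 (fully open) to 1 (shut), set as the call begins (left out, the last holds). The fingers move at their own pace and stop on an object; the grip force is fixed at half the most. Time passes only in rows, so rows that do not move let the fingers close, or fill a call up. It gives the time, the measured TCP pose, the force, the opening and the grip force at its end, in the units of the state.
- env.state(): the state, without advancing time (a new reading comes with each control period).
- env.read_camera(name): name is "side" or "top" or "wrist"; returns the picture (480x640x3 uint8, red, green, blue); there is no depth.
- env.calibration(name): a dict with "K" (3x3 intrinsics, pixels), "pose" (4x4, takes a point from camera to world coordinates). Camera axes: x right, y down, z forward; pixel columns grow to the right and rows downward; lengths in mm; the calibration is good to about 2 mm. The wrist camera is an equidistant fisheye: a pixel r from the principal point sees the ray r / f radians off the axis. A picture is of the moment at which its call begins: read the wrist's pose just before it. calibration takes no time and is no camera call; for the wrist camera it gives the pose at the moment of the call.
- env.job_done(): hands the job in; it is judged then, once.
Trained networks look in the newest picture that a camera, given by its name, has taken for a name from the list of things; names that differ only in an ending like _2 or _b are one class to them, and where a whole thing is asked for, a point or a joint stands for the part that bears it (a point fixed in the world has none). Each returns a list of dicts, best first, with "conf" (0 to 1); they miss things now and then, are a little off and sometimes report something else, mostly with a low value. They report only what shows in the picture. A call takes as long as a camera call. They do not tell look-alikes from the thing itself.
- env.look_for(camera, label): "position" ([row, column] as shares, 0 to 1, of the picture: columns of its width, rows of its height, amid what is visible of it).
The state is a dict: "t": time; "joints": joint angles; "qvel": joint speeds; "tau": joint torques, N m; "eef_pos": TCP position; "tcp_rot": TCP orientation; "ft_force": force on the tool from outside, world axes, zero at the start; "moment": the same for the moment, N m; "opening": opening from 0.0 (shut) to 1.0 (fully open); "grip_force": force on a finger pad.
Only numpy, scipy, OpenCV 4.12 (cv2) and the standard library are available. Lean on these libraries where they do the work, as an engineer would, in place of code of your own. Each camera call takes 0.05 s, during which the arm holds its last target. There are 200 camera calls.

## Task

Get the shelf ready for putting in contact lenses: first slide whatever stands in the outline in front of the mirror (the cup or the pump dispenser) across the shelf into the free outline, then slide the green lens tray out of its outline and squarely into the one in front of the mirror. Each must end wholly inside its outline; slide them upright with the foot staying on the shelf, never lifting them, even where they have to go round one another. Do not touch the mirror, and leave everything else where it is.

Things in the scene. Friction and masses are not known exactly. Their poses are not given: they have to be found in the camera images.
- mark_a: One of three identical dark-grey rectangular outlines printed flat on the shelf, inside 100 mm (its x) by 130 mm (its y), line 6 mm wide, no thickness to feel. Origin at its centre on the shelf surface (z = 0). The three stand in a row roughly along y, each a little turned; the mirror stands behind one, the tray starts in another, the last is free; where in the row each of these stands changes.
- mark_b: One of three identical dark-grey rectangular outlines printed flat on the shelf, inside 100 mm (its x) by 130 mm (its y), line 6 mm wide, no thickness to feel. Origin at its centre on the shelf surface (z = 0). The three stand in a row roughly along y, each a little turned; the mirror stands behind one, the tray starts in another, the last is free; where in the row each of these stands changes.
- mark_c: One of three identical dark-grey rectangular outlines printed flat on the shelf, inside 100 mm (its x) by 130 mm (its y), line 6 mm wide, no thickness to feel. Origin at its centre on the shelf surface (z = 0). The three stand in a row roughly along y, each a little turned; the mirror stands behind one, the tray starts in another, the last is free; where in the row each of these stands changes.
- mirror: Rectangular mirror, 150 mm wide and 145 mm high, in a wooden frame on a wooden stand; fixed. Foot 70 mm (x) by 150 mm (y), uprights reach 89 mm either side. Origin at the centre of the underside of its foot; the glass looks along its own -x, and the outline it belongs to lies on that side, its centre about 130 mm from this origin.
- cup: Chrome toothbrush cup, empty, round and open at the top, straight-sided: 64 mm outside diameter, 95 mm high, wall 3 mm, about 0.2 kg. Origin at the centre of its underside. Starts either in the outline in front of the mirror or far to one side of the shelf.
- pump: Brushed-steel push-pump dispenser, empty: cylinder 66 mm in diameter, straight up to 84 mm, shoulder at 90 mm, then a 30 mm wide pump head to 115 mm with a spout that reaches 50 mm from the axis along its own -x at 111 mm height; about 0.26 kg. Origin at the centre of its underside. Starts either in the outline in front of the mirror or far to one side of the shelf.
- tray: Hard green lens tray, 85 mm (its x) by 115 mm (its y), rim 22 mm high, with an upright grip rib in the middle: rib 60 mm long along the tray's x, 12 mm thick along its y, top at 54 mm height. About 0.18 kg. Origin at the centre of its underside. Starts in an outline that is not the mirror's. It may end either way round.
- lens_case: Bystander: red plastic lens case with two screw lids, 91 mm along its y, 39 mm wide, 24 mm high, behind the free outline. Origin at the centre of its underside.
- tumbler: Bystander: glass tumbler, 68 mm in diameter, 90 mm high, behind the tray's outline. Origin at the centre of its underside.
- bottle: Bystander: white bottle of lens solution, 60 mm in diameter, 150 mm high, far to one side. Origin at the centre of its underside.
- toothbrush: Bystander: toothbrush lying along its y, 180 mm long, 18 mm high at the bristles, at the left front. Origin on the underside, mid-length of the white part.
Things that resemble listed ones, but are neither listed nor needed, are in the scene too. Leave any yellow look-alike of the pump alone.

How it is judged (in metres and radians):
On the way, in this order (a step that is already met when the one before it is completed fails the run):
1. the cup or dispenser that stood in front of the mirror stands inside the free outline ((((x of cup in the frame of mark_c between -0.02 and 0.02 m and y of cup in the frame of mark_c between -0.035 and 0.035 m) and not (distance of pump from where it was at the start of the episode above 0.03 m)) or ((x of pump in the frame of mark_c between -0.02 and 0.02 m and y of pump in the frame of mark_c between -0.035 and 0.035 m) and not (distance of cup from where it was at the start of the episode above 0.03 m)))), for 0.2 s.
2. the tray lies inside the outline in front of the mirror (x of tray in the frame of mark_a between -0.013 and 0.013 m and y of tray in the frame of mark_a between -0.013 and 0.013 m and angle between the x axis of tray and the x axis of mark_a, either way round below 0.2 rad), for 0.2 s.
At the end, for the whole second after the job is handed in: At rest: tray in the mirror's outline (centre within 13 mm along each outline axis, square within 0.2 rad, either way round); the cup or dispenser that stood there in the free outline (within 20 mm along its x, 35 mm along its y); the other of the two within 30 mm of its start (all of step 2 and (((x of cup in the frame of mark_c between -0.02 and 0.02 m and y of cup in the frame of mark_c between -0.035 and 0.035 m) and not (distance of pump from where it was at the start of the episode above 0.03 m)) or ((x of pump in the frame of mark_c between -0.02 and 0.02 m and y of pump in the frame of mark_c between -0.035 and 0.035 m) and not (distance of cup from where it was at the start of the episode above 0.03 m))) and linear speed of each of tray, cup, pump below 0.01 m/s); the robot touches nothing.
It fails at once if the cup, dispenser or tray is lifted more than 8 mm off the shelf (height (world z) of any of cup, pump, tray above 0.008 m).
It fails at once if the cup, dispenser or tray is tipped by more than 0.15 rad (angle between any of cup, pump, tray's own z axis and vertical above 0.15 rad).
It fails at once if the mirror is touched with more than 1 N (contact force between mirror and anything else above 1 N).
It fails at once if a bystander (lens case, tumbler, bottle or toothbrush) is moved more than 30 mm (distance of any of lens_case, tumbler, bottle, toothbrush from where it was at the start of the episode above 0.03 m).
It also fails if it takes over 64 s, if anything falls off the work surface, if the arm or the gripper's body presses on something with over 40 N, if the wrist force passes 120 N, or if a joint passes its speed limit or range.

## Working session

There is one attempt and no reset: what is moved stays moved. The work goes in short steps, Python scripts to look and compute and a tool call to move; the robot and the scene stay as the last step left them, time stands still between calls to the robot, and variables do not carry over. Pictures are saved under pics/ and viewed, at most 10 in all, crops included, and the job is handed in when it is done.

Besides the shell and the picture viewer there is one more tool, called after "Call:" by a JSON object that holds its "method" and its "body". carry_out: Moves the arm, as the interface text tells. Its arguments: {"type":"object","properties":{"series":{"type":"array","items":{"type":"array","items":{"type":"number","minimum":-1,"maximum":1}}},"fingers":{"type":"number"}},"required":["series"]}

```bash
mkdir -p pics; ls; cat > h.py <<'E'
import numpy as np, cv2
from cell import env
def shot(n,f=None):
    im=env.read_camera(n)
    if f: cv2.imwrite('pics/'+f,im[:,:,::-1])
    return im
def ray(n,u,v,cal=None):
    c=cal or env.calibration(n);K=np.array(c['K']);P=np.array(c['pose'])
    d=np.array([(u-K[0,2])/K[0,0],(v-K[1,2])/K[1,1],1.])
    if n=='wrist':
        r=np.hypot(d[0],d[1]);d=np.array([d[0]/r*np.sin(r),d[1]/r*np.sin(r),np.cos(r)]) if r>1e-9 else np.array([0,0,1.])
    return P[:3,3],P[:3,:3]@d
def onz(n,u,v,z=0,cal=None):
    o,d=ray(n,u,v,cal);return o+d*(z-o[2])/d[2]
def tri(rays):
    A=np.zeros((3,3));b=np.zeros(3)
    for o,d in rays:
        d=d/np.linalg.norm(d);M=np.eye(3)-np.outer(d,d);A+=M;b+=M@o
    return np.linalg.solve(A,b)
E
python3 - <<'E'
from h import *
print(env.state()['t'])
shot('top','top0.png');shot('side','side0.png')
for n in('top','side'):
    c=env.calibration(n);print(n,np.round(c['K'],1).tolist(),np.round(c['pose'],2).tolist())
    for l in('mark_a','mirror','cup','pump','tray','lens_case','tumbler','bottle','toothbrush'):
        print(l,[(round(r['position'][1]*640),round(r['position'][0]*480),round(r['conf'],2)) for r in env.look_for(n,l)])
E
```

```text
pics
0.0
top [[465.7, 0.0, 320.8], [0.0, 465.7, 245.4], [0.0, 0.0, 1.0]] [[0.0, -1.0, 0.07, 516.58], [-1.0, -0.0, -0.0, 27.69], [0.0, -0.07, -1.0, 1157.62], [0.0, 0.0, 0.0, 1.0]]
mark_a [(260, 240, 0.84), (401, 256, 0.79), (320, 275, 0.58)]
mirror [(253, 204, 0.94), (404, 256, 0.34)]
cup [(493, 274, 0.59)]
pump [(157, 198, 0.93), (247, 260, 0.74), (188, 296, 0.74), (191, 331, 0.37)]
tray [(414, 237, 0.74)]
lens_case [(334, 202, 0.58)]
tumbler [(418, 172, 0.79)]
bottle [(164, 247, 0.66)]
toothbrush [(199, 332, 0.68)]
side [[531.8, 0.0, 308.3], [0.0, 531.8, 235.3], [0.0, 0.0, 1.0]] [[-1.0, -0.04, 0.03, 529.88], [-0.05, 0.75, -0.66, 712.03], [0.0, -0.66, -0.75, 810.11], [0.0, 0.0, 0.0, 1.0]]
mark_a [(275, 186, 0.91), (300, 351, 0.69), (300, 255, 0.64)]
mirror [(222, 294, 0.73)]
cup [(325, 233, 0.68), (335, 104, 0.62)]
pump [(356, 378, 0.68), (190, 419, 0.62), (304, 302, 0.58)]
tray [(283, 165, 0.86)]
lens_case [(242, 226, 0.79)]
tumbler [(217, 143, 0.61)]
bottle [(271, 411, 0.96), (332, 103, 0.33)]
toothbrush [(406, 392, 0.63)]
```

View pics/top0.png

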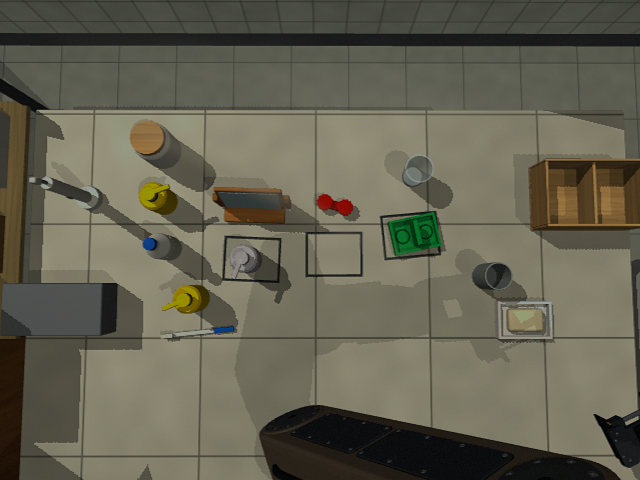

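View pics/side0.png

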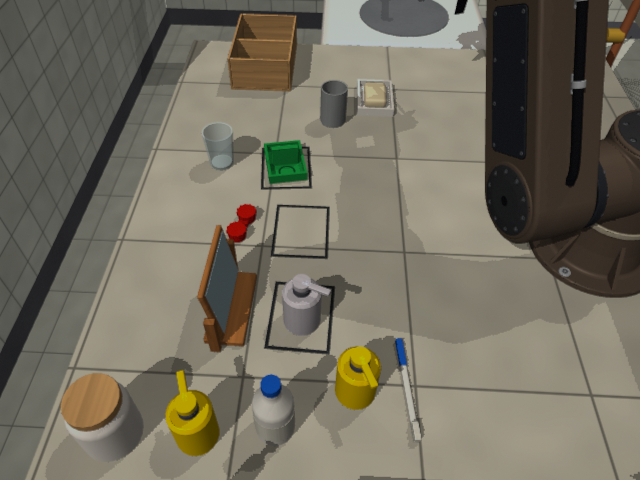

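Candidates for the thing in front of the mirror in the top view:
- Steel pump at (245,260): grey, inside the left outline, with the mirror behind it. This is my choice.
- Yellow pumps at (157,197) and (188,298): look-alikes.
- Bottle at (160,246).
- Cup at (492,276): dark grey, far right.

The free outline is in the middle at (334,254). The tray is at (414,235) in the right outline. Next I'll fit the outlines and check with a close crop.

```bash
cat >> h.py <<'E'
from scipy.optimize import minimize, differential_evolution
def proj(n,P,cal=None):
    c=cal or env.calibration(n);K=np.array(c['K']);T=np.linalg.inv(np.array(c['pose']))
    q=np.atleast_2d(P)@T[:3,:3].T+T[:3,3];return np.c_[K[0,0]*q[:,0]/q[:,2]+K[0,2],K[1,1]*q[:,1]/q[:,2]+K[1,2]]
def rect(a,b,p,n=60,z=0):
    s=np.linspace(-1,1,n);o=np.ones(n)
    q=np.r_[np.c_[s*a,o*b],np.c_[s*a,-o*b],np.c_[o*a,s*b],np.c_[-o*a,s*b]]
    c,s_=np.cos(p[2]),np.sin(p[2]);return np.c_[q@np.array([[c,s_],[-s_,c]])+p[:2],np.full(len(q),z)]
def samp(g,uv): return cv2.remap(g,uv[:,0].astype('f4')[None],uv[:,1].astype('f4')[None],cv2.INTER_LINEAR)[0]
def fitmark(ims,p0,R=25):
    G={n:cv2.cvtColor(i,cv2.COLOR_RGB2GRAY).astype('f4') for n,i in ims.items()};C={n:env.calibration(n) for n in ims}
    def cost(p):
        t=0
        for n in G:
            f=lambda d:samp(G[n],proj(n,rect(53+d,68+d,p),C[n]))
            m=f(0);t-=np.clip(np.minimum(f(9),f(-9))-m,0,40).mean()
        return t
    r=differential_evolution(cost,[(p0[0]-R,p0[0]+R),(p0[1]-R,p0[1]+R),(p0[2]-.25,p0[2]+.25)],seed=1,popsize=20,maxiter=60)
    return r.x,r.fun
E
python3 - <<'E'
from h import *
T=shot('top');S=shot('side')
M={}
for k,(u,v) in dict(a=(252,259),c=(334,254),b=(411,236)).items():
    g=[*onz('top',u,v)[:2],0]
    for nm,ims in(('top',{'top':T}),('side',{'side':S}),('both',{'top':T,'side':S})):
        p,f=fitmark(ims,g);print(k,nm,np.round(p,3),round(f,1))
    M[k]=p
np.save('marks.npy',M,allow_pickle=True)
def crop(im,n,x0,y0,w,h,s):
    c=cv2.resize(im[y0:y0+h,x0:x0+w],None,fx=s,fy=s,interpolation=cv2.INTER_CUBIC)
    for p in M.values():
        for q in proj(n,rect(53,68,p,15)): cv2.circle(c,(int((q[0]-x0+.5)*s),int((q[1]-y0+.5)*s)),1,(255,0,255),-1)
    return c
a=crop(T,'top',210,180,260,120,3);b=crop(S,'side',245,265,110,100,2.2)
cv2.imwrite('pics/c1.png',a[:,:,::-1]);
o=np.zeros((400,800,3),np.uint8);o[:400,:400]=crop(S,'side',255,265,100,100,4);o[:400,400:]=crop(S,'side',250,120,80,80,5)
cv2.imwrite('pics/c2.png',o[:,:,::-1])
E
```

```text
a top [ 5.67066e+02  1.96094e+02 -4.70000e-02] -40.0
a side [ 5.67879e+02  1.93693e+02 -5.40000e-02] -33.9
a both [ 5.67921e+02  1.95685e+02 -4.60000e-02] -73.5
c top [ 5.81883e+02 -9.02000e+00  8.00000e-03] -40.0
c side [ 5.81954e+02 -8.64500e+00 -2.00000e-03] -40.0
c both [ 5.81762e+02 -9.02000e+00  8.00000e-03] -80.0
b top [ 6.28187e+02 -1.96890e+02  9.30000e-02] -31.0
b side [ 6.28563e+02 -1.98716e+02  9.70000e-02] -30.7
b both [ 6.28438e+02 -1.97491e+02  9.30000e-02] -61.4
```

View pics/c1.png

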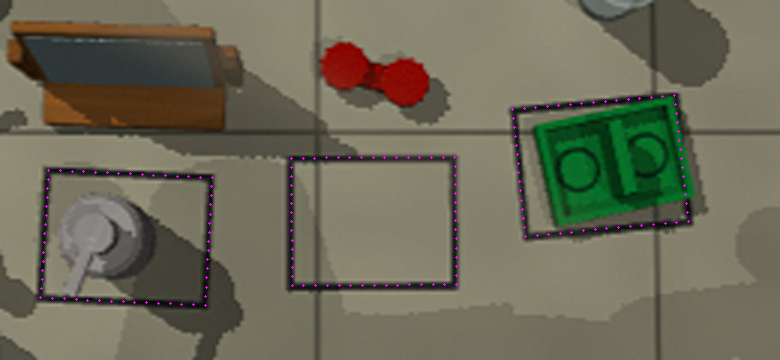

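View pics/c2.png

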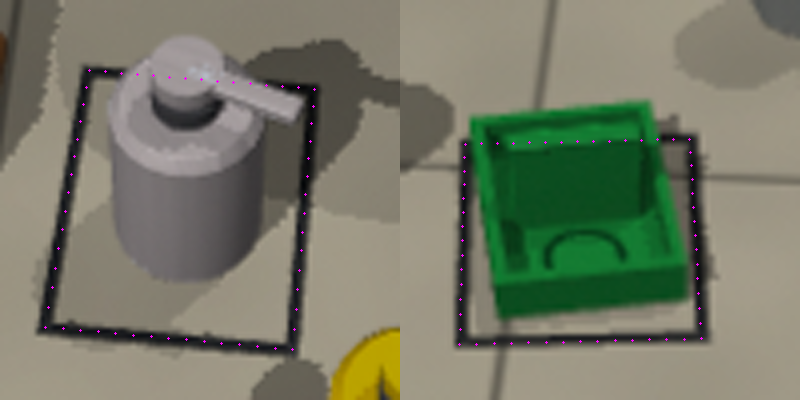

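The crops show the fitted outlines lying right on the printed lines. The grey steel pump (crop px ~(108,235), head at (91,229), spout pointing toward -x) is in the mirror outline, and the tray is turned slightly in the right one. The choice of pump holds. Next I'll measure the pump and tray.

```bash
cat >> h.py <<'E'
def green(im):
    h=cv2.cvtColor(im,cv2.COLOR_RGB2HSV);return cv2.morphologyEx(cv2.inRange(h,(45,120,40),(85,255,255)),cv2.MORPH_OPEN,np.ones((3,3)))
def hullmask(n,P,cal,sc=4):
    uv=proj(n,P,cal);m=np.zeros((480*sc,640*sc),np.uint8)
    cv2.fillConvexPoly(m,cv2.convexHull(((uv+.5)*sc).astype(np.int32)),255);return cv2.resize(m,(640,480),interpolation=cv2.INTER_AREA)/255.
def fittray(ims,p0,freez=False):
    C={n:env.calibration(n) for n in ims};G={}
    for n in ims:
        u,v=proj(n,[*p0[:2],20],C[n])[0];g=green(ims[n]).astype(float)/255;k=np.zeros_like(g);k[max(0,int(v)-60):int(v)+60,max(0,int(u)-60):int(u)+60]=1;G[n]=g*k
    def cost(p):
        z=p[3] if len(p)>3 else 22;t=0
        for n in G:
            b=np.r_[rect(42.5,57.5,p,2),rect(42.5,57.5,p,2,z)]
            m=np.maximum(hullmask(n,b,C[n],2),hullmask(n,rect(30,6,p,2,z+32),C[n],2));m=np.maximum(m,hullmask(n,np.r_[rect(30,6,p,2,z+32),rect(30,6,p,2,5)],C[n],2))
            t+=np.abs(m-G[n]).sum()/G[n].sum()
        return t
    b=[(p0[0]-25,p0[0]+25),(p0[1]-25,p0[1]+25),(p0[2]-.3,p0[2]+.3)]+([(10,35)] if freez else [])
    r=differential_evolution(cost,b,seed=1,popsize=8,maxiter=25,polish=False);return r.x,r.fun
E
python3 - <<'E'
from h import *
ims={'top':shot('top'),'side':shot('side')}
print('tray',*[np.round(v,3) for v in fittray(ims,[628,-200,.17],True)])
t=lambda X,x0,s:x0+(X+.5)/s-.5
A=ray('top',t(91,210,3),t(229,180,3));B=ray('side',t(190,255,4),t(63,265,4))
print('head',tri([A,B]).round(1), 'at z=115', onz('top',t(91,210,3),t(229,180,3),115).round(1),onz('side',t(190,255,4),t(63,265,4),115).round(1))
A=ray('top',t(75,210,3),t(288,180,3));B=ray('side',t(298,255,4),t(108,265,4));print('spout tip',tri([A,B]).round(1))
# side: foot bottom edge at crop (190,280) ; nearest point of base circle to camera
print('foot near edge',onz('side',t(187,255,4),t(280,265,4)).round(1))
# shoulder circle seen from top, z~87
print('shoulder',onz('top',t(107,210,3),t(236,180,3),84).round(1))
for l,z in(('mirror',0),):pass
for nm,u,v,z in(('yel',190,297,115),('yel2',157,197,115),('bottle',151,244,150),('brush',199,332,10),('case',335,204,24),('tumbler',418,170,90),('cup',492,276,95)):
    print(nm,onz('top',u,v,z).round(0))
print(env.state()['tcp_rot'],env.state()['eef_pos'],env.state()['t'],env.state()['opening'])
E
```

```text
tray [ 6.30746e+02 -2.08211e+02  2.14000e-01  1.69600e+01] 0.091
head [566.7 204.9 117.9] at z=115 [568.8 205.5 115. ] [564.9 202.9 115. ]
spout tip [522.8 218.  108.7]
foot near edge [564.8 235.1   0. ]
shoulder [565.  198.4  84. ]
yel [477. 315. 115.]
yel2 [702. 395. 115.]
bottle [593. 393. 150.]
brush [389. 321.  10.]
case [702. -11.  24.]
tumbler [ 771. -202.   90.]
cup [ 525. -366.   95.]
[ 3.14146576e+00 -3.71541339e-06  4.32804758e-01] [ 262.17552672 -567.3837973   214.66730758] 1.2 1.0018010108829611
```

Call:
{"method": "carry_out", "body": {"series": [[0.3, 0.75, 0, -0.2], [0.3, 0.75, 0, -0.2], [0.3, 0.75, 0, -0.2], [0.3, 0.75, 0, -0.2], [0.3, 0.75, 0, -0.2]], "fingers": -1}}

```text
t: 1.7
eef_pos: [337.5, -378.4, 214.8]
tcp_rot: [3.141, -0.0, 0.327]
ft_force: [0.5, 0.0, -0.4]
opening: 1.0
grip_force: 0.0
```

Call:
{"method": "carry_out", "body": {"series": [[0.3, 0.75, 0, -0.2], [0.3, 0.75, 0, -0.2], [0.3, 0.75, 0, -0.2], [0.3, 0.75, 0, -0.2], [0.3, 0.75, 0, -0.2]]}}

```text
t: 2.2
eef_pos: [412.5, -190.9, 214.9]
tcp_rot: [3.141, -0.0, 0.222]
ft_force: [0.2, -0.0, 0.6]
opening: 0.999
grip_force: 0.0
```

Call:
{"method": "carry_out", "body": {"series": [[0.3, 0.75, 0, -0.2], [0.3, 0.75, 0, -0.2], [0.3, 0.75, 0, -0.2], [0.3, 0.75, 0, -0.2], [0.3, 0.75, 0, -0.2]]}}

```text
t: 2.7
eef_pos: [487.6, -3.2, 214.9]
tcp_rot: [3.141, -0.0, 0.118]
ft_force: [-0.2, -0.9, 0.2]
opening: 1.002
grip_force: 0.0
```

Call:
{"method": "carry_out", "body": {"series": [[0.3, 0.75, 0, -0.2], [0.3, 0.75, 0, -0.2], [0.3, 0.75, 0, -0.2], [0.3, 0.75, 0, -0.2], [0.3, 0.75, 0, -0.2]]}}

```text
t: 3.2
eef_pos: [562.6, 184.4, 214.8]
tcp_rot: [3.141, -0.0, 0.013]
ft_force: [1.3, 0.0, -0.2]
opening: 0.997
grip_force: 0.0
```

Call:
{"method": "carry_out", "body": {"series": [[0.03, 0.18, 0, -0.12], [0.04, 0.17, 0, 0], [0, 0, 0, 0], [0, 0, 0, 0], [0, 0, 0, 0]]}}

```text
t: 3.7
eef_pos: [565.6, 199.1, 214.9]
tcp_rot: [3.141, -0.0, 0.0]
ft_force: [0.4, 0.5, 0.1]
opening: 1.0
grip_force: 0.0
```

```bash
python3 - <<'E'
from h import *
c=env.calibration('wrist');im=shot('wrist','w1.png')
print(env.state()['eef_pos'],env.state()['tcp_rot']);print(np.round(c['pose'],2).tolist(),np.round(c['K'],1).tolist())
import pickle;pickle.dump(c,open('w1.pkl','wb'))
E
```

```text
[565.6204667  199.18138042 214.91103403] [ 3.14147887e+00 -1.85777763e-04  3.34003188e-04]
[[0.0, -0.97, -0.23, 631.88], [-1.0, -0.0, -0.0, 197.73], [0.0, 0.23, -0.97, 383.03], [0.0, 0.0, 0.0, 1.0]] [[371.6, 0.0, 325.0], [0.0, 371.6, 246.1], [0.0, 0.0, 1.0]]
```

View pics/w1.png

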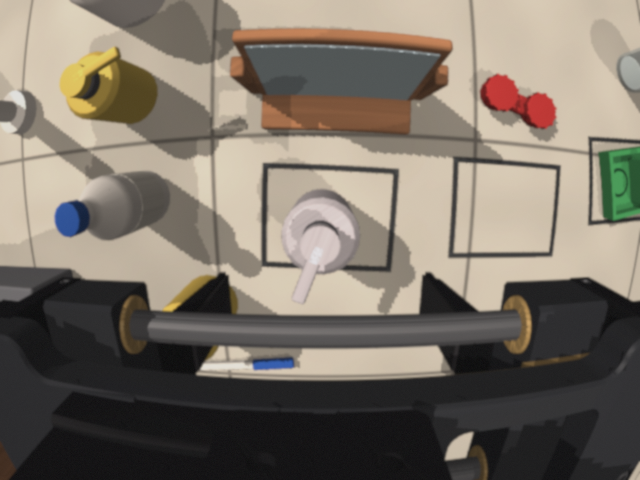

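The wrist view shows the pump shoulder disc centred near (320,232) and the head near (320,241). It stands between the fingers, with the outline around it.

```bash
python3 - <<'E'
from h import *
import pickle;c=pickle.load(open('w1.pkl','rb'))
print(onz('wrist',320,232,86,c).round(1),onz('wrist',320,241,115,c).round(1))
print([onz('wrist',u,v,0,c).round(0)[:2] for u,v in((265,165),(396,171),(389,268),(264,263))])
E
```

```text
[571.9 201.6  86. ] [570.9 201.2 115. ]
[array([625., 259.]), array([619., 124.]), array([515., 128.]), array([520., 263.])]
```

Call:
{"method": "carry_out", "body": {"series": [[0.04, 0.06, -0.4, 0], [0, 0, -0.4, 0], [0, 0, -0.4, 0], [0, 0, -0.3, 0], [0, 0, -0.2, 0]]}}

```text
t: 4.25
eef_pos: [567.4, 202.4, 128.8]
tcp_rot: [3.141, 0.001, 0.001]
ft_force: [0.3, 0.2, 0.4]
opening: 0.999
grip_force: 0.0
```

Call:
{"method": "carry_out", "body": {"series": [[0, 0, -0.4, 0], [0, 0, -0.4, 0], [0, 0, -0.4, 0], [0, 0, -0.3, 0], [0, 0, -0.18, 0]]}}

```text
t: 4.75
eef_pos: [567.5, 202.7, 44.8]
tcp_rot: [3.141, 0.001, 0.001]
ft_force: [0.1, 0.8, -0.8]
opening: 1.0
grip_force: 0.0
```

Call:
{"method": "carry_out", "body": {"series": [[0, 0, 0, 0], [0, 0, 0, 0], [0, 0, 0, 0], [0, 0, 0, 0], [0, 0, 0, 0]], "fingers": 1}}

```text
t: 5.25
eef_pos: [568.0, 203.1, 46.4]
tcp_rot: [-3.142, -0.001, 0.001]
ft_force: [-0.4, -0.6, 5.0]
opening: 0.692
grip_force: 30.0
```

Call:
{"method": "carry_out", "body": {"series": [[0, 0, 0, 0], [0, 0, 0, 0], [0, 0, 0, 0], [0, 0, 0, 0], [0, 0, 0, 0]]}}

```text
t: 5.75
eef_pos: [568.0, 203.1, 46.4]
tcp_rot: [-3.142, -0.001, 0.001]
ft_force: [-0.9, -1.0, 5.6]
opening: 0.694
grip_force: 30.0
```

Call:
{"method": "carry_out", "body": {"series": [[0.02, -0.1, 0, 0], [0.02, -0.2, 0, 0], [0.03, -0.25, 0, 0], [0.03, -0.25, 0, 0], [0.02, -0.25, 0, 0]]}}

```text
t: 6.25
eef_pos: [574.2, 151.0, 46.4]
tcp_rot: [-3.141, -0.002, 0.001]
ft_force: [-0.4, 5.1, 4.1]
opening: 0.689
grip_force: 30.0
```

Call:
{"method": "carry_out", "body": {"series": [[0.02, -0.25, 0, 0], [0.02, -0.25, 0, 0], [0.02, -0.25, 0, 0], [0.02, -0.25, 0, 0], [0.02, -0.25, 0, 0]]}}

```text
t: 6.75
eef_pos: [579.1, 88.4, 46.4]
tcp_rot: [-3.141, -0.002, 0.001]
ft_force: [-0.1, 5.0, 5.8]
opening: 0.694
grip_force: 30.0
```

Call:
{"method": "carry_out", "body": {"series": [[0.02, -0.25, 0, 0], [0.02, -0.25, 0, 0], [0.02, -0.25, 0, 0], [0.02, -0.25, 0, 0], [0.02, -0.25, 0, 0]]}}

```text
t: 7.25
eef_pos: [584.1, 25.9, 46.4]
tcp_rot: [-3.141, -0.001, 0.001]
ft_force: [-0.0, 6.1, 6.5]
opening: 0.691
grip_force: 30.0
```

Call:
{"method": "carry_out", "body": {"series": [[0, -0.25, 0, 0], [0, -0.2, 0, 0], [0, -0.14, 0, 0], [0, -0.1, 0, 0], [0, 0, 0, 0]]}}

```text
t: 7.75
eef_pos: [584.1, -9.2, 46.4]
tcp_rot: [3.142, -0.001, 0.001]
ft_force: [-0.7, -2.0, 5.3]
opening: 0.692
grip_force: 30.0
```

Call:
{"method": "carry_out", "body": {"series": [[0, 0, 0, 0], [0, 0, 0, 0], [0, 0, 0, 0], [0, 0, 0, 0], [0, 0, 0, 0]], "fingers": -1}}

```text
t: 8.25
eef_pos: [583.6, -8.8, 45.6]
tcp_rot: [3.142, 0.0, 0.001]
ft_force: [-0.5, 0.9, 0.3]
opening: 0.99
grip_force: 0.0
```

Call:
{"method": "carry_out", "body": {"series": [[0, 0, 0.2, 0], [0, 0, 0.5, 0], [0, 0, 0.6, 0], [0, 0, 0.6, 0], [0, 0, 0.6, 0]]}}

```text
t: 8.75
eef_pos: [583.5, -8.8, 172.6]
tcp_rot: [3.141, -0.0, 0.001]
ft_force: [-0.4, 0.4, 0.5]
opening: 1.004
grip_force: 0.0
```

Call:
{"method": "carry_out", "body": {"series": [[0.17, -0.8, 0, 0.4], [0.19, -0.8, 0, 0.4], [0.19, -0.8, 0, 0.4], [0.19, -0.8, 0, 0.4], [0.19, -0.78, 0, 0.43]], "fingers": -0.1}}

```text
t: 9.25
eef_pos: [630.3, -209.6, 171.6]
tcp_rot: [3.141, -0.0, 0.216]
ft_force: [0.7, 0.4, -0.2]
opening: 0.638
grip_force: 0.0
```

Call:
{"method": "carry_out", "body": {"series": [[0, 0, 0, 0], [0, 0, 0, 0], [0, 0, 0, 0], [0, 0, 0, 0], [0, 0, 0, 0]]}}

```text
t: 9.75
eef_pos: [630.2, -206.9, 171.0]
tcp_rot: [3.141, -0.0, 0.215]
ft_force: [-0.8, 0.3, -0.6]
opening: 0.547
grip_force: 0.0
```

```bash
python3 - <<'E'
from h import *
c=env.calibration('wrist');im=shot('wrist');a=shot('top');b=shot('side')
import pickle;pickle.dump(c,open('w2.pkl','wb'))
o=np.zeros((600,800,3),np.uint8);o[:,:]=cv2.resize(im,(800,600));cv2.imwrite('pics/w2.png',o[:,:,::-1])
cv2.imwrite('pics/s2.png',cv2.resize(b[100:350,180:400],None,fx=2.4,fy=2.4)[:,:,::-1])
print(env.state()['eef_pos'],env.state()['tcp_rot'][2],env.state()['t'])
E
```

```text
[ 630.20282655 -207.34900614  170.81626743] 0.21453453086283858 9.9
```

View pics/w2.png

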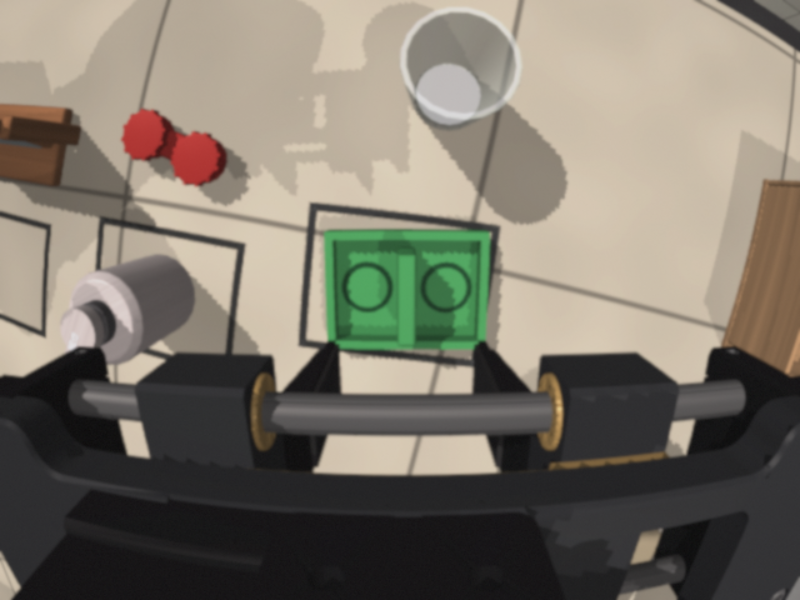

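View pics/s2.png

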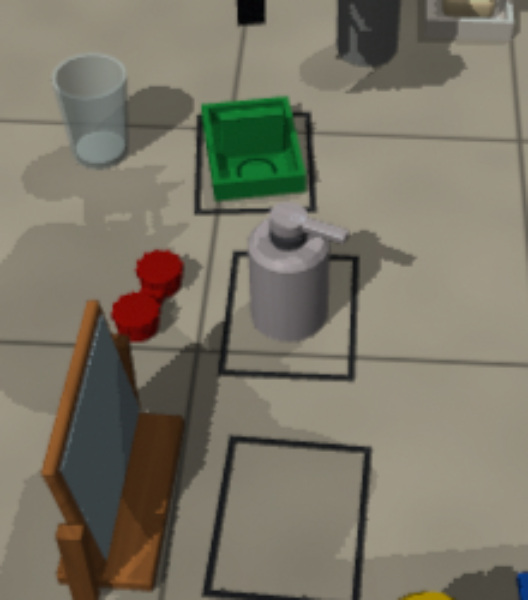

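The pump stands inside the middle outline. The tray looks square to the tool, with the rib running from (406,248) to (406,345) at 800 px, between the fingers. I'll compute the rib centre from this.

```bash
python3 - <<'E'
from h import *
import pickle;c=pickle.load(open('w2.pkl','rb'))
f=lambda u,v,z:onz('wrist',u/1.25,v/1.25,z,c).round(1)
print('rib ends',f(406,248,54),f(407,346,54))
cor=[f(326,231,22),f(496,231,22),f(487,349,22),f(331,348,22)];print(cor,np.mean(cor,0))
E
```

```text
rib ends [ 664.5 -200.9   54. ] [ 602.9 -215.1   54. ]
[array([ 661.2, -145.3,   22. ]), array([ 686.5, -259.6,   22. ]), array([ 602.5, -274.9,   22. ]), array([ 578.9, -164. ,   22. ])] [ 632.275 -210.95    22.   ]
```

Call:
{"method": "carry_out", "body": {"series": [[0.02, -0.02, -0.6, 0], [0, 0, -0.6, 0], [0, 0, -0.6, 0], [0, 0, -0.4, 0], [0, 0, -0.2, 0]]}}

```text
t: 10.4
eef_pos: [630.5, -208.4, 48.7]
tcp_rot: [-3.14, 0.002, 0.214]
ft_force: [0.1, 0.2, 0.3]
opening: 0.55
grip_force: 0.0
```

Call:
{"method": "carry_out", "body": {"series": [[0, 0, -0.3, 0], [0, 0, -0.2, 0], [0, 0, -0.1, 0], [0, 0, 0, 0], [0, 0, 0, 0]]}}

```text
t: 10.9
eef_pos: [631.4, -209.0, 21.2]
tcp_rot: [3.141, -0.001, 0.214]
ft_force: [0.3, -0.4, 0.2]
opening: 0.551
grip_force: 0.0
```

Call:
{"method": "carry_out", "body": {"series": [[0, 0, 0, 0], [0, 0, 0, 0], [0, 0, 0, 0], [0, 0, 0, 0], [0, 0, 0, 0]], "fingers": 1}}

```text
t: 11.4
eef_pos: [631.2, -208.9, 20.7]
tcp_rot: [3.141, -0.0, 0.214]
ft_force: [0.1, 0.3, 0.4]
opening: 0.187
grip_force: 0.0
```

Call:
{"method": "carry_out", "body": {"series": [[0, 0, 0, 0], [0, 0, 0, 0], [0, 0, 0, 0], [0, 0, 0, 0], [0, 0, 0, 0]]}}

```text
t: 11.9
eef_pos: [631.1, -208.8, 20.7]
tcp_rot: [-3.142, 0.0, 0.214]
ft_force: [-0.6, 2.3, 2.9]
opening: 0.123
grip_force: 30.0
```

Call:
{"method": "carry_out", "body": {"series": [[-0.15, 0.07, 0, -0.2], [-0.3, 0.07, 0, -0.25], [-0.3, 0.07, 0, -0.25], [-0.3, 0.07, 0, -0.25], [-0.3, 0.07, 0, -0.25]]}}

```text
t: 12.4
eef_pos: [562.8, -191.2, 20.7]
tcp_rot: [3.141, -0.0, 0.086]
ft_force: [-0.0, 0.2, 0.0]
opening: 0.127
grip_force: 30.0
```

Call:
{"method": "carry_out", "body": {"series": [[-0.35, 0.08, 0, -0.25], [-0.35, 0.08, 0, -0.25], [-0.35, 0.08, 0, -0.25], [-0.35, 0.08, 0, -0.25], [-0.35, 0.08, 0, -0.25]]}}

```text
t: 12.9
eef_pos: [475.0, -171.1, 20.7]
tcp_rot: [3.141, -0.0, -0.045]
ft_force: [0.3, 0.2, -2.5]
opening: 0.125
grip_force: 30.0
```

Call:
{"method": "carry_out", "body": {"series": [[-0.15, 0.15, 0, 0], [-0.07, 0.25, 0, 0], [0, 0.35, 0, 0], [0, 0.35, 0, 0], [0, 0.35, 0, 0]]}}

```text
t: 13.4
eef_pos: [465.6, -97.6, 20.7]
tcp_rot: [3.141, -0.001, -0.042]
ft_force: [0.4, -0.6, 0.1]
opening: 0.124
grip_force: 30.0
```

Call:
{"method": "carry_out", "body": {"series": [[0, 0.35, 0, 0], [0, 0.35, 0, 0], [0, 0.35, 0, 0], [0, 0.35, 0, 0], [0, 0.35, 0, 0]]}}

```text
t: 13.9
eef_pos: [465.4, -9.9, 20.7]
tcp_rot: [3.141, -0.0, -0.042]
ft_force: [-0.6, -0.5, 0.2]
opening: 0.122
grip_force: 30.0
```

Call:
{"method": "carry_out", "body": {"series": [[0, 0.35, 0, 0], [0, 0.35, 0, 0], [0, 0.35, 0, 0], [0, 0.35, 0, 0], [0, 0.35, 0, 0]]}}

```text
t: 14.4
eef_pos: [465.2, 77.6, 20.7]
tcp_rot: [3.141, -0.0, -0.042]
ft_force: [0.0, -1.2, 0.4]
opening: 0.127
grip_force: 30.0
```

Call:
{"method": "carry_out", "body": {"series": [[0, 0.35, 0, 0], [0, 0.33, 0, 0], [0.2, 0.2, 0, 0], [0.25, 0.2, 0, 0], [0.25, 0.2, 0, 0]]}}

```text
t: 14.9
eef_pos: [500.6, 141.5, 20.7]
tcp_rot: [3.142, -0.0, -0.042]
ft_force: [-0.4, -0.8, 0.1]
opening: 0.125
grip_force: 30.0
```

Call:
{"method": "carry_out", "body": {"series": [[0.3, 0.3, 0, 0], [0.3, 0.3, 0, 0], [0.3, 0.22, 0, 0], [0.2, 0.1, 0, 0], [0, 0, 0, 0]]}}

```text
t: 15.4
eef_pos: [556.4, 187.2, 20.7]
tcp_rot: [-3.141, -0.002, -0.042]
ft_force: [1.0, 1.8, 2.4]
opening: 0.124
grip_force: 30.0
```

```bash
python3 - <<'E'
from h import *
ims={'top':shot('top'),'side':shot('side','s3.png')}
s=env.state();print(s['eef_pos'],s['tcp_rot'][2])
g=green(ims['side']);print(cv2.boundingRect(g))
print('marks',np.load('marks.npy',allow_pickle=True))
print('side fit',fittray({'side':ims['side']},[562,189,-.045]))
E
```

```text
[555.31034468 186.30960007  20.73689959] -0.042390537221106195
(281, 281, 53, 61)
marks {'a': array([ 5.67921309e+02,  1.95684724e+02, -4.55279465e-02]), 'c': array([ 5.81762209e+02, -9.01996434e+00,  8.28844584e-03]), 'b': array([ 6.28438052e+02, -1.97490842e+02,  9.26528913e-02])}
side fit (array([ 5.55023941e+02,  1.88136462e+02, -4.81543694e-02]), np.float64(1.6161819879466937))
```

View pics/s3.png

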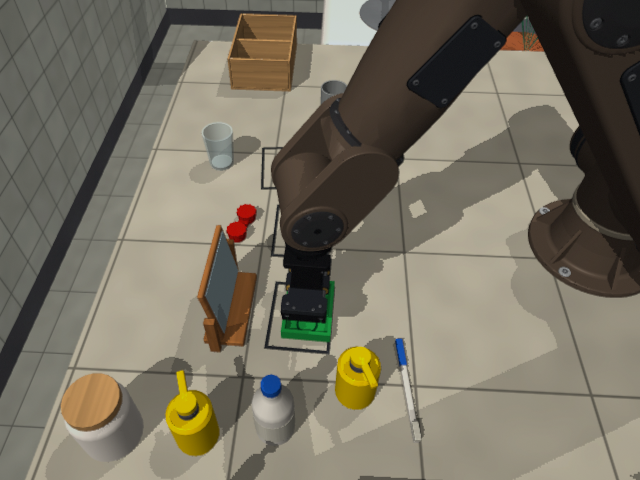

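The side view shows the tray, held at (307,312), just short of the mirror outline's centre. It still needs about +12.5 mm in x and +9 mm in y.

Call:
{"method": "carry_out", "body": {"series": [[0.1, 0.07, 0, 0], [0.1, 0.07, 0, 0], [0.05, 0.04, 0, 0], [0, 0, 0, 0], [0, 0, 0, 0]]}}

```text
t: 16.0
eef_pos: [567.9, 195.2, 20.7]
tcp_rot: [-3.141, -0.001, -0.043]
ft_force: [1.3, 1.2, 3.1]
opening: 0.124
grip_force: 30.0
```

```bash
python3 - <<'E'
from h import *
c=env.calibration('wrist');im=shot('wrist','w4.png')
import pickle;pickle.dump(c,open('w4.pkl','wb'))
s=env.state();print(s['eef_pos'],s['tcp_rot'][2],s['ft_force'])
E
```

```text
[567.8690065  195.19732629  20.69639112] -0.04267641717114379 [2.07745554 0.61203657 1.22443735]
```

View pics/w4.png

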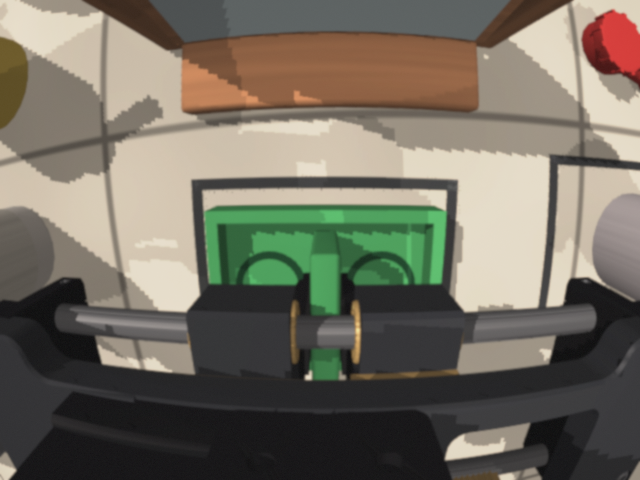

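The wrist view shows the tray centred left to right in the outline (tray edges at 207 and 445, inner lines at about 202 and 449) and square to it. I'll release, lift and verify.

Call:
{"method": "carry_out", "body": {"series": [[0, 0, 0, 0], [0, 0, 0, 0], [0, 0, 0, 0], [0, 0, 0, 0], [0, 0, 0, 0]], "fingers": -0.1}}

```text
t: 16.55
eef_pos: [567.6, 195.1, 20.6]
tcp_rot: [3.141, 0.0, -0.043]
ft_force: [-0.7, -0.2, -0.0]
opening: 0.489
grip_force: 0.0
```

Call:
{"method": "carry_out", "body": {"series": [[0, 0, 0.2, 0], [0, 0, 0.4, 0], [0, 0, 0.6, 0], [0, 0, 0.6, 0], [0, 0, 0.6, 0]]}}

```text
t: 17.05
eef_pos: [567.5, 195.1, 142.6]
tcp_rot: [-3.142, -0.0, -0.043]
ft_force: [0.6, -0.1, -0.5]
opening: 0.548
grip_force: 0.0
```

Call:
{"method": "carry_out", "body": {"series": [[-0.6, 0, 0.3, 0], [-0.6, 0, 0.3, 0], [-0.6, -0.2, 0.3, 0], [-0.6, -0.4, 0, 0], [-0.4, -0.4, 0, 0]]}}

```text
t: 17.55
eef_pos: [425.7, 144.8, 186.7]
tcp_rot: [-3.141, -0.001, -0.041]
ft_force: [1.8, -0.7, -0.5]
opening: 0.549
grip_force: 0.0
```

Call:
{"method": "carry_out", "body": {"series": [[0, -0.8, 0, 0], [0, -0.8, 0, 0], [0, -0.8, 0, 0], [0, -0.8, 0, 0], [0, -0.8, 0, 0]]}}

```text
t: 18.05
eef_pos: [427.4, -56.4, 186.5]
tcp_rot: [3.141, -0.001, -0.043]
ft_force: [0.4, 0.4, 0.6]
opening: 0.55
grip_force: 0.0
```

Call:
{"method": "carry_out", "body": {"series": [[0, -0.8, 0, 0], [0, -0.8, 0, 0], [0, -0.5, 0, 0], [0, -0.2, 0, 0], [0, 0, 0, 0]]}}

```text
t: 18.55
eef_pos: [427.5, -170.5, 186.0]
tcp_rot: [3.141, -0.0, -0.044]
ft_force: [-0.0, -0.1, 0.3]
opening: 0.55
grip_force: 0.0
```

```bash
python3 - <<'E'
from h import *
ims={'top':shot('top'),'side':shot('side')}
for k in(['side'],['top'],['top','side']):
    p,f=fittray({n:ims[n] for n in k},[568,195.5,-.045]);m,_=fitmark({n:ims[n] for n in k},[568,195.5,-.045],15)
    d=p-m;print(k,p.round(3),round(f,3),m.round(3),'rel',d.round(3))
a=cv2.resize(ims['top'][170:320,130:440],None,fx=2.5,fy=2.5,interpolation=cv2.INTER_CUBIC);cv2.imwrite('pics/end.png',a[:,:,::-1]);print(env.state()['eef_pos'],env.state()['t'])
E
```

```text
['side'] [ 5.66902e+02  1.95040e+02 -3.70000e-02] 0.038 [ 5.68100e+02  1.94998e+02 -4.50000e-02] rel [-1.199  0.043  0.009]
['top'] [ 5.66254e+02  1.96401e+02 -4.20000e-02] 0.107 [ 5.67850e+02  1.96166e+02 -5.00000e-02] rel [-1.596  0.235  0.008]
['top', 'side'] [ 5.66955e+02  1.95596e+02 -5.20000e-02] 0.149 [ 5.68142e+02  1.95971e+02 -4.90000e-02] rel [-1.187 -0.374 -0.002]
[ 427.4716383  -169.02530036  185.83689942] 18.65
```

View pics/end.png

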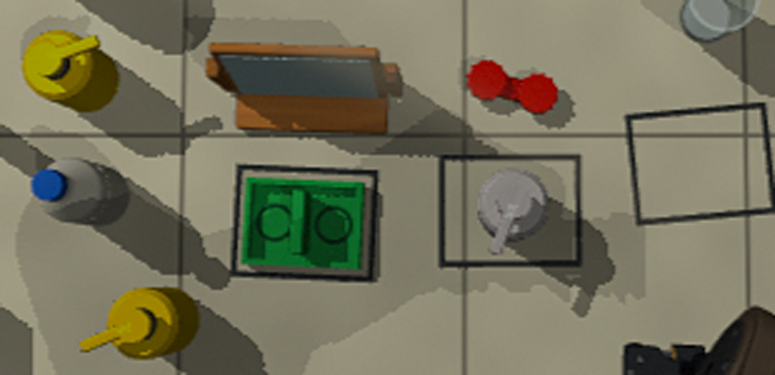

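The end view shows the tray at (305,222), square inside the mirror outline and within 2 mm of centre. The pump at (511,205) is centred in the middle outline, and everything else is where it was. Handing in.

```bash
python3 -c "
from cell import env
print(env.job_done())"
```

```text
the job is handed in; nothing more can be done
None
```

The steel pump now stands in the middle outline and the green lens tray sits square in the mirror's outline, about 2 mm off centre at most; the job was handed in at about 18.7 s, and no verdict came back.

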